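Nest the parts cups in the drawer and put the saddle away

TASK

Clear the setup station: pull the chest's drawer well open by its handle, put every parts cup that is on the bench into the drawer nested one inside another from largest to smallest, all upright and fully down, and put the brass saddle inside the smallest of those cups. Then push the drawer fully shut with the nest still together inside; leave the straightedge, the fret press insert and the neck cradle where they are.

Things in the scene. Friction and masses are not known exactly. Their poses are not given: they have to be found in the camera images.
- chest_drawer0 (a joint): How far the drawer of the grey chest (fixed; 270 mm deep, 240 wide, 120 tall, closed top) is pulled out, m: 0 shut, 0.19 at its stop. Slides along the chest's -x with about 1 N friction and stays where left. An open tray inside 225 x 198 wide, walls 76 above its floor; front panel 15 thick, its top 108 above the bench. Shut, 86 are free above its floor.
- chest_drawer0_handle (a point): Middle of the steel bar handle of the drawer: a level bar about 120 mm long across the front (along its y), 11 mm thick, 35 mm in front of the front panel, 82 mm above the bench. It can be pinched from above with one finger behind it. Moves with the drawer; its -x axis points out of the chest's front.
- cup_red: The largest, red plastic parts cup: plain round, straight-sided, open on top, 68 mm outside and 63 mm inside diameter, 34 mm tall, solid weighted bottom 12 mm thick. Origin: centre of its underside, z up. All cups are equally tall: nested, each rests 12 mm higher and its top 12 mm show above the next larger rim, to be held there from outside by the fingertips. May be absent.
- cup_yellow: The second largest, yellow plastic parts cup: plain round, straight-sided, open on top, 57 mm outside and 52 mm inside diameter, 34 mm tall, solid weighted bottom 12 mm thick. Origin: centre of its underside, z up. All cups are equally tall: nested, each rests 12 mm higher and its top 12 mm show above the next larger rim, to be held there from outside by the fingertips. May be absent.
- cup_green: The third largest, green plastic parts cup: plain round, straight-sided, open on top, 46 mm outside and 41 mm inside diameter, 34 mm tall, solid weighted bottom 12 mm thick. Origin: centre of its underside, z up. All cups are equally tall: nested, each rests 12 mm higher and its top 12 mm show above the next larger rim, to be held there from outside by the fingertips. May be absent.
- cup_grey: The smallest, grey plastic parts cup: plain round, straight-sided, open on top, 35 mm outside and 30 mm inside diameter, 34 mm tall, solid weighted bottom 12 mm thick. Origin: centre of its underside, z up. All cups are equally tall: nested, each rests 12 mm higher and its top 12 mm show above the next larger rim, to be held there from outside by the fingertips. May be absent.
- saddle: Brass guitar bridge saddle: a small block 18 mm long (its x) by 10 mm wide (its y) by 12 mm tall. Origin: centre of its underside. It fits inside even the smallest cup.
- saddle_center (a point): Centre of the brass saddle block, 6 mm above its underside.
- heater: Fret heater base, fixed: an aluminium case 110 x 170 x 59 mm with a push button on top; not needed. Origin: centre of its underside.
- straightedge: Stainless notched straightedge lying flat, 28 x 300 x 5 mm, long along its y. Bystander: leave alone. Origin: centre of its underside.
- press_insert: Steel fret press insert, 20 x 75 x 26 mm. Bystander: leave alone. Origin: centre of its underside.
- neck_cradle: Blue plastic neck cradle, 100 x 130 x 77 mm. Bystander: leave alone. Origin: centre of its underside.
- drawer_floor (a point): A point on the drawer's tray floor (top surface, 22 mm above the bench), midway between its sides and 69 mm behind the tray's front wall: a good spot for the nest. Moves with the drawer; its -x axis points out of the chest's front, the way the drawer opens, y across the drawer, z up. With the drawer at its stop it is 0.11 m clear of the chest's top plate.

How it is judged (in metres and radians):
On the way, in this order (a step that is already met when the one before it is completed fails the run):
1. the drawer is pulled open at least 100 mm (value of joint chest_drawer0 above 0.1 m), for 0.2 s.
2. with the drawer still open at least 80 mm, all cups present stand nested in it, each inside the next larger one, and the saddle is in the smallest of them (value of joint chest_drawer0 above 0.08 m and angle between each of cup_red, cup_yellow, cup_green, cup_grey's own z axis and vertical below 0.12 rad and x of cup_red in the frame of drawer_floor between -0.06 and 0.145 m and y of cup_red in the frame of drawer_floor between -0.09 and 0.09 m and z of cup_red in the frame of drawer_floor between -0.006 and 0.006 m and horizontal distance between saddle_center and cup_red below 0.0285 m and z of saddle_center in the frame of cup_red between 0.013 and 0.068 m and horizontal distance between cup_yellow and cup_red below 0.005 m and z of cup_yellow in the frame of cup_red between 0.009 and 0.017 m and horizontal distance between cup_green and cup_red below 0.0105 m and z of cup_green in the frame of cup_red between 0.009 and 0.029 m and horizontal distance between cup_grey and cup_red below 0.016 m and z of cup_grey in the frame of cup_red between 0.009 and 0.041 m and x of cup_yellow in the frame of drawer_floor between -0.06 and 0.145 m and y of cup_yellow in the frame of drawer_floor between -0.09 and 0.09 m and z of cup_yellow in the frame of drawer_floor between -0.006 and 0.018 m and horizontal distance between saddle_center and cup_yellow below 0.023 m and z of saddle_center in the frame of cup_yellow between 0.013 and 0.056 m and horizontal distance between cup_green and cup_yellow below 0.005 m and z of cup_green in the frame of cup_yellow between 0.009 and 0.017 m and horizontal distance between cup_grey and cup_yellow below 0.0105 m and z of cup_grey in the frame of cup_yellow between 0.009 and 0.029 m and x of cup_green in the frame of drawer_floor between -0.06 and 0.145 m and y of cup_green in the frame of drawer_floor between -0.09 and 0.09 m and z of cup_green in the frame of drawer_floor between -0.006 and 0.03 m and horizontal distance between saddle_center and cup_green below 0.0175 m and z of saddle_center in the frame of cup_green between 0.013 and 0.044 m and horizontal distance between cup_grey and cup_green below 0.005 m and z of cup_grey in the frame of cup_green between 0.009 and 0.017 m and x of cup_grey in the frame of drawer_floor between -0.06 and 0.145 m and y of cup_grey in the frame of drawer_floor between -0.09 and 0.09 m and z of cup_grey in the frame of drawer_floor between -0.006 and 0.042 m and horizontal distance between saddle_center and cup_grey below 0.012 m and z of saddle_center in the frame of cup_grey between 0.013 and 0.032 m), for 0.3 s.
At the end, for the whole second after the job is handed in: Drawer shut to within 6 mm; all cups present upright (within 7 degrees) on the drawer's floor, each fully down inside the next larger one present; the saddle inside the smallest of them; everything at rest (value of joint chest_drawer0 below 0.006 m and angle between each of cup_red, cup_yellow, cup_green, cup_grey's own z axis and vertical below 0.12 rad and x of cup_red in the frame of drawer_floor between -0.06 and 0.145 m and y of cup_red in the frame of drawer_floor between -0.09 and 0.09 m and z of cup_red in the frame of drawer_floor between -0.006 and 0.006 m and horizontal distance between saddle_center and cup_red below 0.0285 m and z of saddle_center in the frame of cup_red between 0.013 and 0.068 m and horizontal distance between cup_yellow and cup_red below 0.005 m and z of cup_yellow in the frame of cup_red between 0.009 and 0.017 m and horizontal distance between cup_green and cup_red below 0.0105 m and z of cup_green in the frame of cup_red between 0.009 and 0.029 m and horizontal distance between cup_grey and cup_red below 0.016 m and z of cup_grey in the frame of cup_red between 0.009 and 0.041 m and x of cup_yellow in the frame of drawer_floor between -0.06 and 0.145 m and y of cup_yellow in the frame of drawer_floor between -0.09 and 0.09 m and z of cup_yellow in the frame of drawer_floor between -0.006 and 0.018 m and horizontal distance between saddle_center and cup_yellow below 0.023 m and z of saddle_center in the frame of cup_yellow between 0.013 and 0.056 m and horizontal distance between cup_green and cup_yellow below 0.005 m and z of cup_green in the frame of cup_yellow between 0.009 and 0.017 m and horizontal distance between cup_grey and cup_yellow below 0.0105 m and z of cup_grey in the frame of cup_yellow between 0.009 and 0.029 m and x of cup_green in the frame of drawer_floor between -0.06 and 0.145 m and y of cup_green in the frame of drawer_floor between -0.09 and 0.09 m and z of cup_green in the frame of drawer_floor between -0.006 and 0.03 m and horizontal distance between saddle_center and cup_green below 0.0175 m and z of saddle_center in the frame of cup_green between 0.013 and 0.044 m and horizontal distance between cup_grey and cup_green below 0.005 m and z of cup_grey in the frame of cup_green between 0.009 and 0.017 m and x of cup_grey in the frame of drawer_floor between -0.06 and 0.145 m and y of cup_grey in the frame of drawer_floor between -0.09 and 0.09 m and z of cup_grey in the frame of drawer_floor between -0.006 and 0.042 m and horizontal distance between saddle_center and cup_grey below 0.012 m and z of saddle_center in the frame of cup_grey between 0.013 and 0.032 m and linear speed of each of cup_red, cup_yellow, cup_green, cup_grey, saddle below 0.03 m/s); the robot touches nothing.
It fails at once if the straightedge is moved more than 20 mm (distance of straightedge from where it was at the start of the episode above 0.02 m).
It fails at once if the fret press insert is moved more than 20 mm (distance of press_insert from where it was at the start of the episode above 0.02 m).
It fails at once if the neck cradle is moved more than 20 mm (distance of neck_cradle from where it was at the start of the episode above 0.02 m).
Of cup_red, cup_yellow, cup_green, cup_grey only 3 to 4 are there at a start; the rules pass over those that are not, and their reading is None.
At some moment in a run one of cup_red, cup_yellow, cup_green, cup_grey, saddle may be knocked a few centimetres aside while the robot is not near it.
It also fails if it takes over 200 s, if anything falls off the work surface, if the arm or the gripper's body presses on something with over 40 N, if the wrist force passes 120 N, or if a joint passes its speed limit or range.

ROBOT

A 6-joint arm with a two-finger parallel gripper is mounted at the origin on the work surface. World frame = base frame: x ahead of the robot, y to its left, z up, the work surface at z = 0. Lengths are in mm, angles in rad, forces in N, time in s.
With the tool pointing down it reaches from about 350 to 1000 mm from the base axis. Payload 7.1 kg.
Tool frame: the origin (TCP) lies midway between the tips of the shut fingers; the grasp point (between the pads) lies 19 mm behind it (pinch_z is the distance from the TCP to the grasp point, in mm); z points along the fingers, y is the line along which they close (so a half turn about z gives the same grasp; the last joint's range is limited). The gripper opens to 85 mm and grips with 20 to 120 N. Pads are 22 mm wide; open, the fingers measure 114 mm over their backs; the gripper's body (76 mm by 85 mm) begins 54 mm behind the grasp point. The pads swing forward as they close: fully open they stand 13 mm farther back than shut.
Start: joints at [1.122, 0.423, 1.63, -0, 1.089, -0.019], TCP at [260.398, 568.153, 204.419] pointing down, gripper open.
Joint ranges: [-3, 3], [-0.9, 2.11], [0.09, 2.58], [-1.31, 4.45], [0.11, 2.69], [-2.54, 2.54]. Speed limits (rad/s): [2.39, 2.39, 3.01, 3.14, 3.14, 3.14].

INTERFACE

Orientations are given as a unit quaternion [w, x, y, z].
In Python, from station import * gives the robot as it stands.
- The arm moves only by the shell command python3 -m handwheel 'ROWS' [FORCE]. ROWS is JSON, a list of rows, each a list of 3 entries, a list of its own where there are three numbers: the finger opening in mm, from 0 to 85.4, then the shift along the tool's x, y, z in units of 30 mm (1.0 is 30 mm), then the turn, a rotation vector about the tool's x, y, z in units of 6 degrees (1.0 is 6 degrees). A call has 1 to 8 rows; each row shifts and turns the commanded pose from where the row before left it, along the tool's axes as they then stand; what a row does not reach is not made up. A row lasts 1/8 s, in which the tool goes at most 62.5 mm and 10.7 degrees, less where a joint would pass 70% of its speed; a pose out of reach is approached as far as the arm can. A call is refused whole if a number of a shift passes 1 or a number of a turn 1, either way. A call with a gripper value outside its range is refused whole. The fingers move at their own pace and stop on an object; FORCE is the grip in N (left out, the last holds). Time passes only in rows, so rows that do not move let the fingers close. It gives the time, the measured TCP pose, the force, the opening and the grip force at its end, in the units of the state.
- state(): the state, without advancing time (a new reading comes with each control period).
- get_image(name): name is "scene" or "top" or "wrist"; returns a dict with "img" (480x640x3 uint8, red, green, blue), "range_z" (480x640 float32, mm along the optical axis (not along the pixel's ray), 0 where there is no reading), "fx", "fy", "cx", "cy" (pixels), "xyz" and "orientation" of the camera in the world; the wrist camera has in their place "tool_from_camera" (4x4, takes a point from camera to tool coordinates, whose origin is the TCP and whose axes are the flange's). Camera axes: x right, y down, z forward; pixel columns grow to the right and rows downward; lengths in mm; the calibration is good to about 2 mm. A picture is of the moment at which its call begins: read the wrist's pose just before it.
- sign_off(): hands the job in; it is judged then, once.
The state is a dict: "clock": time; "joints": joint angles; "qvel": joint speeds; "joint_torque": joint torques, N m; "eef_pos": TCP position; "ee_rot": TCP orientation; "contact_force": force on the tool from outside, world axes, zero at the start; "ft_torque": the same for the moment, N m; "finger_gap": finger opening in mm; "finger_force": force on a finger pad.
Only numpy, scipy, OpenCV 4.12 (cv2) and the standard library are available. Lean on these libraries where they do the work, as an engineer would, in place of code of your own. Each camera call takes 0.05 s, during which the arm holds its last target. There are 200 camera calls.

## Working session

There is one attempt and no reset: what is moved stays moved. The work goes in short steps, Python scripts to look and compute and a shell command to move; the robot and the scene stay as the last step left them, time stands still between calls to the robot, and variables do not carry over. Pictures are saved under pics/ and viewed, at most 14 in all, crops included, and the job is handed in when it is done.

```bash
ls; mkdir -p pics; cat > h.py <<'E'
from station import *
import numpy as np, cv2
from scipy.spatial.transform import Rotation as R
def rot(q): return R.from_quat([q[1],q[2],q[3],q[0]]).as_matrix()
def snap(n):
    s=state(); d=get_image(n)
    if n=='wrist':
        T=np.eye(4);T[:3,:3]=rot(s['ee_rot']);T[:3,3]=s['eef_pos'];d['T']=T@np.array(d['tool_from_camera'])
    else:
        T=np.eye(4);T[:3,:3]=rot(d['orientation']);T[:3,3]=d['xyz'];d['T']=T
    return d
def save(d,f): cv2.imwrite('pics/'+f,d['img'][:,:,::-1])
def cloud(d):
    v,u=np.mgrid[:480,:640]; z=d['range_z']
    P=np.stack([(u-d['cx'])/d['fx']*z,(v-d['cy'])/d['fy']*z,z],-1)
    W=P@d['T'][:3,:3].T+d['T'][:3,3]; W[z<=0]=np.nan
    return W
def ray(d,u,v,h):
    r=d['T'][:3,:3]@np.array([(u-d['cx'])/d['fx'],(v-d['cy'])/d['fy'],1]);o=d['T'][:3,3]
    return o+r*(h-o[2])/r[2]
def move(target,yaw=None):
    "units to go in tool axes"
    s=state();Rm=rot(s['ee_rot']);return Rm.T@(np.array(target)-s['eef_pos'])/30
E
python3 - <<'E'
from h import *
s=state();print(s)
for n in('scene','top'):
    d=snap(n);save(d,n+'.png');print(n,d['fx'],d['cx'],d['T'].round(2))
print(rot(s['ee_rot']).round(3))
E
```

```text
pics
{'clock': 0.0, 'joints': array([ 1.12200376e+00,  4.23863671e-01,  1.63073323e+00, -1.50180658e-05,
        1.08861634e+00, -1.89771289e-02]), 'qvel': array([ 0.00058468, -0.00061021, -0.00044111, -0.00098122,  0.00102901,
       -0.00061359]), 'joint_torque': array([-5.71237233e-04, -5.57395649e+01, -2.81744134e+01, -1.87720410e-06,
        7.48800026e-03, -7.28129066e-06]), 'eef_pos': array([260.13685497, 567.60558209, 203.61450345]), 'ee_rot': array([-1.81322853e-04,  2.13253792e-01,  9.76996501e-01, -7.89771466e-04]), 'contact_force': array([-0.59409833,  0.37759869,  0.73807828]), 'ft_torque': array([ 0.02315251,  0.01652796, -0.04163471]), 'finger_force': 0.0, 'finger_gap': 85.31855689268485}
scene 585.4585365715553 326.14076296562416 [[ 5.00000e-02  8.00000e-01 -6.00000e-01  1.36307e+03]
 [ 1.00000e+00 -4.00000e-02  2.00000e-02 -5.86400e+01]
 [-1.00000e-02 -6.00000e-01 -8.00000e-01  1.16744e+03]
 [ 0.00000e+00  0.00000e+00  0.00000e+00  1.00000e+00]]
top 480.2790742527861 318.84031806956483 [[-3.0000e-02 -9.9000e-01  1.1000e-01  3.9810e+02]
 [-1.0000e+00  3.0000e-02  0.0000e+00 -5.2390e+01]
 [-1.0000e-02 -1.1000e-01 -9.9000e-01  1.2642e+03]
 [ 0.0000e+00  0.0000e+00  0.0000e+00  1.0000e+00]]
[[-0.909  0.417 -0.001]
 [ 0.417  0.909 -0.001]
 [ 0.    -0.002 -1.   ]]
```

View pics/top.png

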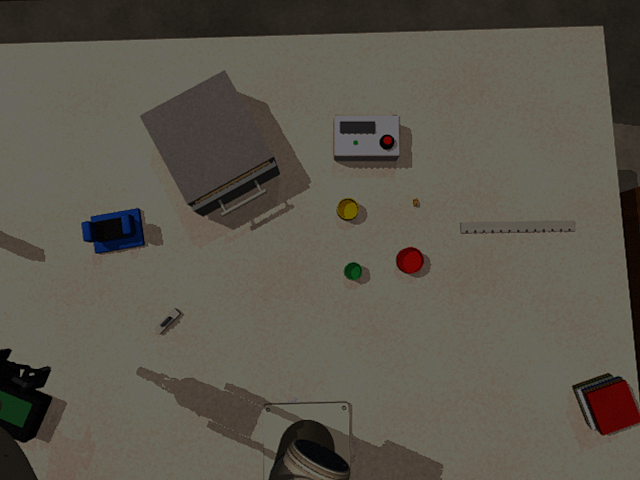

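View pics/scene.png

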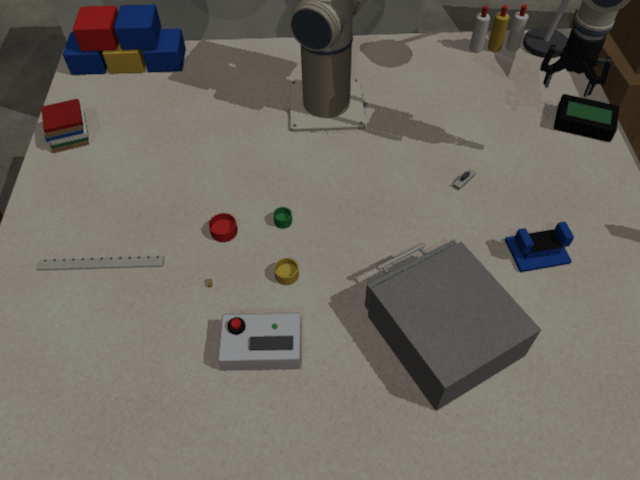

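The top view shows the chest at about (210,140) with its handle near (243,198), yellow cup (347,209), green (353,271), red (410,260) and saddle (416,203). I see no grey cup. The insert is at (170,320), cradle (115,230) and straightedge (517,227), all clear of the work area.

```bash
cat >> h.py <<'E'
def masks(d):
    h=cv2.cvtColor(d['img'],cv2.COLOR_RGB2HSV);H,S,V=h[...,0].astype(int),h[...,1],h[...,2]
    ok=(S>140)&(V>40)
    return {'red':ok&((H<6)|(H>174)),'yellow':ok&(H>19)&(H<33),'green':ok&(H>45)&(H<85)}
E
python3 - <<'E'
from h import *
d=snap('top');W=cloud(d);M=masks(d)
roi=np.zeros((480,640),bool);roi[180:300,320:450]=1
for k,m in M.items():
    m=m&roi;v,u=np.where(m);P=W[m];P=P[P[:,2]>26]
    c,r=cv2.minEnclosingCircle(P[:,:2].astype(np.float32));print(k,m.sum(),len(P),np.round(c,1),round(r,1),P[:,2].max().round(1))
im=d['img'].astype(int)
s=np.zeros_like(roi);s[195:212,408:424]=1
hsv=cv2.cvtColor(d['img'],cv2.COLOR_RGB2HSV);m=s&(hsv[...,1]>110);v,u=np.where(m);print('saddle',m.sum(),ray(d,u.mean(),v.mean(),10),np.nanmax(W[m][:,2]))
# chest
top=(W[...,2]>110)&(W[...,2]<135);top[:, :120]=0;top[:,330:]=0;top[:60]=0;top[260:]=0
P=W[top];rr=cv2.minAreaRect(P[:,:2].astype(np.float32));print('chest top',rr,np.median(P[:,2]),cv2.boxPoints(rr))
hd=np.zeros_like(roi);hd[170:225,205:290]=1
for (u,v) in((222,212),(264,184),(243,198)):print(ray(d,u,v,87))
E
```

```text
red 555 86 [ 462.3 -278.1] 34.1 39.8
yellow 368 70 [ 600.8 -122.2] 28.3 37.3
green 189 30 [ 439.1 -131.1] 21.9 37.6
saddle 29 [ 616.43440814 -304.04729868   10.        ] 15.196410359913443
chest top ((767.778076171875, 220.62353515625), (278.5588073730469, 240.52674865722656), 27.877344131469727) 119.86047631637598 [[588.4292   261.80612 ]
 [700.8948    49.192352]
 [947.12695  179.44095 ]
 [834.6614   392.05472 ]]
[591.44122485 192.0079981   87.        ]
[659.21591431  86.64313007  87.        ]
[625.2271632  139.48321393  87.        ]
```

```bash
python3 -m handwheel '[[85,[0,0,0],[0,0,1]],[85,[0,0,0],[0,0,1]],[85,[0,0,0],[0,0,1]],[85,[0,0,0],[0,0,1]],[85,[0,0,0],[0,0,1]],[85,[0,0,0],[0,0,1]],[85,[0,0,0],[0,0,0.25]],[85,[0,0,0],[0,0,0]]]' 40
python3 - <<'E'
from h import *
print(move([600,130,220]));print(rot(state()['ee_rot']).round(3))
E
```

```text
clock: 1.15
eef_pos: [260.3, 568.1, 204.3]
ee_rot: [-0.0, 0.515, 0.857, -0.0]
contact_force: [-0.2, -0.4, -0.6]
finger_gap: 85.2
finger_force: 0.0
[-18.20703471   3.15465215  -0.52291865]
[[-0.469  0.883 -0.   ]
 [ 0.883  0.469 -0.   ]
 [-0.    -0.    -1.   ]]
```

```bash
python3 -m handwheel '[[85,[-1,0.2,0],[0,0,0]],[85,[-1,0.2,0],[0,0,0]],[85,[-1,0.2,0],[0,0,0]],[85,[-1,0.2,0],[0,0,0]],[85,[-1,0.2,0],[0,0,0]],[85,[-1,0.2,0],[0,0,0]],[85,[-1,0.2,0],[0,0,0]],[85,[-1,0.2,0],[0,0,0]]]' >/dev/null; python3 -m handwheel '[[85,[-1,0.2,0],[0,0,0]],[85,[-1,0.2,0],[0,0,0]],[85,[-1,0.2,0],[0,0,0]],[85,[-1,0.2,0],[0,0,0]],[85,[-1,0.2,0],[0,0,0]],[85,[-1,0.2,0],[0,0,0]],[85,[-1,0.2,0],[0,0,0]],[85,[-1,0.2,0],[0,0,0]]]' >/dev/null;python3 -m handwheel '[[85,[-1,0,-0.3],[0,0,0]],[85,[-1,0,-0.3],[0,0,0]],[85,[0,0,0],[0,0,0]],[85,[0,0,0],[0,0,0]]]'
python3 - <<'E'
from h import *
d=snap('wrist');save(d,'w1.png');print(d['T'].round(2),d['fx'])
W=cloud(d);m=(W[...,2]>80)&(W[...,2]<96)
# bar: mask within 20mm band in front of the panel
c,s=0.884,0.4676
P=W[m];a=P[:,0]*c+P[:,1]*s;b=-P[:,0]*s+P[:,1]*c
print(len(P),np.percentile(a,[0,5,25,50,75,95,100]),np.percentile(b,[0,5,50,95,100]))
print(np.histogram(a,bins=20))
E
```

```text
clock: 3.65
eef_pos: [597.3, 135.9, 222.1]
ee_rot: [-0.0, 0.516, 0.857, -0.0]
contact_force: [0.1, -0.7, -0.1]
finger_gap: 84.9
finger_force: 0.0
[[ 8.8000e-01  4.5000e-01  1.4000e-01  5.6069e+02]
 [ 4.7000e-01 -8.4000e-01 -2.7000e-01  2.0489e+02]
 [-0.0000e+00  3.0000e-01 -9.5000e-01  3.9158e+02]
 [ 0.0000e+00  0.0000e+00  0.0000e+00  1.0000e+00]] 377.76460100054
3624 [603.31805075 604.30058308 608.23874443 613.45748922 643.70865896
 644.11817473 670.52628344] [-283.92002332 -233.08650955 -151.844652    -66.01887613  -43.91711001]
(array([625, 608, 572, 176,  76,  81,  78,  75,  70,  81,  76, 125, 849,
         0,   0,   0,   0,  44,  74,  14]), array([603.31805075, 606.67846238, 610.03887402, 613.39928565,
       616.75969729, 620.12010892, 623.48052056, 626.84093219,
       630.20134382, 633.56175546, 636.92216709, 640.28257873,
       643.64299036, 647.003402  , 650.36381363, 653.72422527,
       657.0846369 , 660.44504853, 663.80546017, 667.1658718 ,
       670.52628344]))
```

View pics/w1.png

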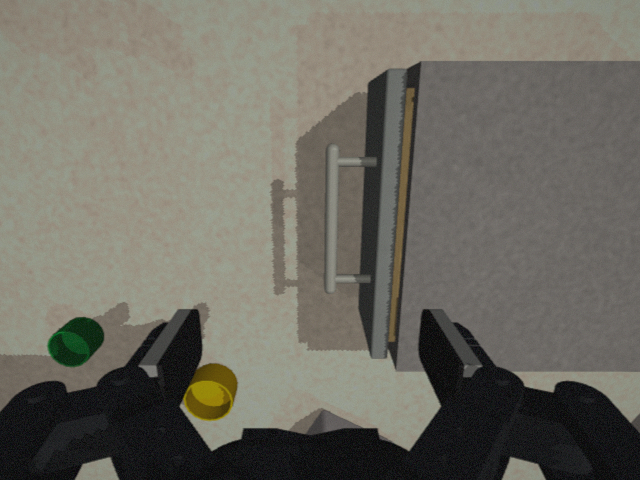

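The handle bar shows at about x=332, rows 145–292, with the panel edge at x≈385 behind it. Next I fit its exact line.

```bash
python3 - <<'E'
from h import *
d=snap('wrist')
W=cloud(d);m=(W[...,2]>76)&(W[...,2]<96);m[:,:320]=0;m[:,342:]=0;m[:140]=0;m[300:]=0
P=W[m];rr=cv2.minAreaRect(P[:,:2].astype(np.float32));print(len(P),rr,P[:,2].max())
m=(W[...,2]>98)&(W[...,2]<113);m[:,:365]=0;m[:,412:]=0;m[:65]=0;m[360:]=0
P=W[m];print(len(P),cv2.minAreaRect(P[:,:2].astype(np.float32)))
m=(W[...,2]>116)&(W[...,2]<126);P=W[m];print(len(P),cv2.boxPoints(cv2.minAreaRect(P[:,:2].astype(np.float32))))
for v in (180,250):
  print(ray(d,332,v,86))
E
```

```text
2006 ((616.384765625, 140.8451690673828), (15.114104270935059, 130.1823272705078), 28.47931480407715) 90.19634101189922
7224 ((655.9183349609375, 160.31993103027344), (22.528226852416992, 236.46340942382812), 27.807361602783203)
68542 [[606.79956 271.13794]
 [719.4248   58.31699]
 [903.3485  155.64975]
 [790.72327 368.4707 ]]
[597.70115081 172.78895639  86.        ]
[626.61293225 120.4206085   86.        ]
```

```bash
python3 -m handwheel '[[25,[-0.15,0.62,0],[0,0,0]],[25,[0,0,1],[0,0,0]],[25,[0,0,1],[0,0,0]],[25,[0,0,0],[0,0,0]],[25,[0,0,0],[0,0,0]],[25,[0,0,0],[0,0,0]]]'
python3 - <<'E'
from h import *
print(move([616,140.8,66]))
E
```

```text
clock: 4.5
eef_pos: [617.2, 140.8, 164.0]
ee_rot: [0.001, 0.516, 0.857, 0.001]
contact_force: [-0.4, -0.4, 0.8]
finger_gap: 25.1
finger_force: 0.0
[ 0.01952852 -0.04222461  3.26592332]
```

```bash
python3 -m handwheel '[[25,[0,-0.04,1],[0,0,0]],[25,[0,0,1],[0,0,0]],[25,[0,0,1],[0,0,0]],[25,[0,0,0.25],[0,0,0]],[25,[0,0,0],[0,0,0]],[5,[0,0,0],[0,0,0]],[5,[0,0,0],[0,0,0]],[5,[0,0,0],[0,0,0]]]' 50
```

```text
clock: 5.5
eef_pos: [615.6, 139.9, 65.7]
ee_rot: [0.0, 0.516, 0.857, 0.0]
contact_force: [0.7, -1.0, -1.5]
finger_gap: 5.3
finger_force: 0.0
```

```bash
python3 - <<'E'
from h import *
d=snap('wrist');save(d,'w2.png');print(state()['finger_gap'],state()['contact_force'],state()['finger_force'])
E
```

```text
4.54918958635452 [ 0.90199533  0.11733118 -0.82429374] 0.0
```

View pics/w2.png

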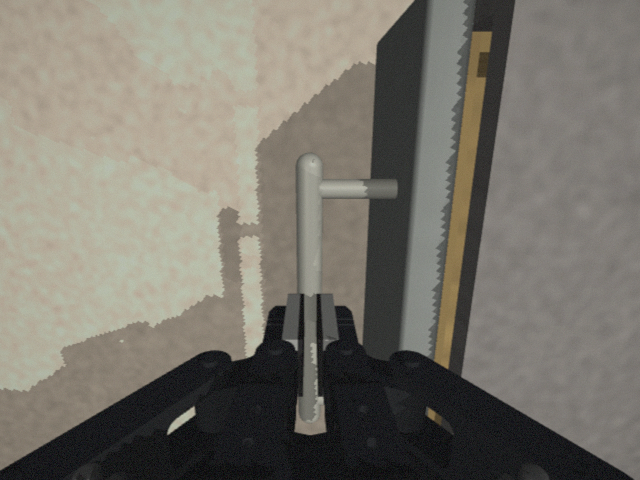

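The bar runs from (310,160) down between the two fingers at (310,320), so it looks captured. The gap reads too small, though, so I'll close fully and check.

```bash
python3 -m handwheel '[[0,[0,0,0],[0,0,0]],[0,[0,0,0],[0,0,0]],[0,[0,0,0],[0,0,0]],[0,[0,0,0],[0,0,0]]]' 50
```

```text
clock: 6.05
eef_pos: [615.2, 139.8, 64.8]
ee_rot: [-0.0, 0.516, 0.857, -0.0]
contact_force: [0.3, -0.4, -0.4]
finger_gap: -0.4
finger_force: 0.0
```

```bash
python3 - <<'E'
from h import *
d=snap('wrist');save(d,'w3.png')
W=cloud(d)
for v in (170,200,230,260,290,310,330,350): print(v,[W[v,u].round(0).tolist() for u in (290,310,330)])
print(state()['eef_pos'])
t=snap('top');cv2.imwrite('pics/t3.png',cv2.resize(t['img'][150:250,180:300,::-1],None,fx=6,fy=6))
E
```

```text
170 [[581.0, 177.0, -1.0], [587.0, 193.0, 88.0], [603.0, 189.0, -0.0]]
200 [[590.0, 161.0, -0.0], [593.0, 182.0, 87.0], [612.0, 172.0, 1.0]]
230 [[599.0, 143.0, 1.0], [598.0, 171.0, 87.0], [622.0, 155.0, 0.0]]
260 [[608.0, 125.0, 1.0], [604.0, 160.0, 88.0], [632.0, 137.0, -0.0]]
290 [[618.0, 105.0, -0.0], [611.0, 148.0, 87.0], [642.0, 118.0, -0.0]]
310 [[605.0, 143.0, 102.0], [610.0, 150.0, 110.0], [618.0, 150.0, 102.0]]
330 [[604.0, 147.0, 124.0], [609.0, 150.0, 124.0], [618.0, 150.0, 117.0]]
350 [[603.0, 149.0, 138.0], [612.0, 146.0, 128.0], [614.0, 154.0, 138.0]]
[615.19876092 139.85639286  64.88411623]
```

View pics/w3.png

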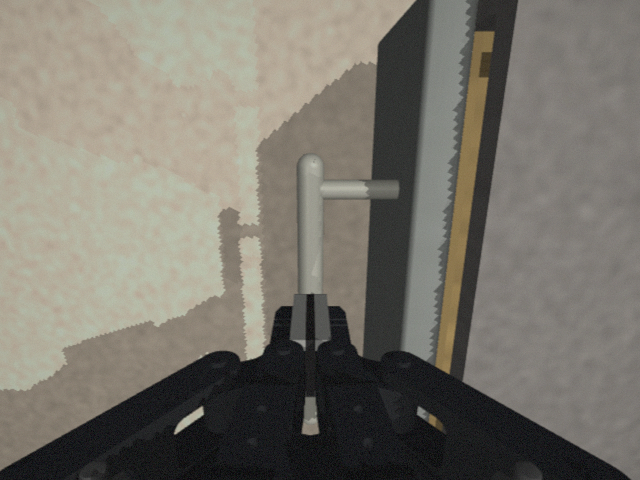

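Fingers are shut above a bar that continues underneath (seen at (310,260) and again at (310,410)). It looks as if the tips end near z≈90, so I'll check where they really are in the tool frame.

```bash
python3 - <<'E'
from h import *
d=snap('wrist');T=np.linalg.inv(np.array(d['tool_from_camera']))
for p in ([0,0,0],[0,0,-19],[11,0,0],[11,0,-20],[11,0,-30]):
    q=T@np.array(p+[1.]);print(p,(d['fx']*q[0]/q[2]+d['cx']).round(),(d['fy']*q[1]/q[2]+d['cy']).round(),q[2].round())
v,u=np.mgrid[:480,:640];z=d['range_z']
P=np.stack([(u-d['cx'])/d['fx']*z,(v-d['cy'])/d['fy']*z,z],-1)@np.array(d['tool_from_camera'])[:3,:3].T+np.array(d['tool_from_camera'])[:3,3]
for vv in range(290,345,5): print(vv,[P[vv,c].round(0).tolist() for c in(300,306,314,320)])
E
```

```text
[0, 0, 0] 310.0 287.0 185.0
[0, 0, -19] 310.0 305.0 167.0
[11, 0, 0] 310.0 266.0 182.0
[11, 0, -20] 310.0 283.0 163.0
[11, 0, -30] 310.0 294.0 153.0
290 [[8.0, -4.0, -20.0], [9.0, -2.0, -22.0], [9.0, 2.0, -22.0], [8.0, 4.0, -21.0]]
295 [[11.0, -4.0, -31.0], [11.0, -2.0, -32.0], [11.0, 1.0, -32.0], [12.0, 4.0, -33.0]]
300 [[11.0, -4.0, -37.0], [11.0, -2.0, -36.0], [12.0, 1.0, -37.0], [12.0, 4.0, -37.0]]
305 [[11.0, -4.0, -41.0], [11.0, -2.0, -41.0], [11.0, 1.0, -41.0], [12.0, 4.0, -41.0]]
310 [[12.0, -4.0, -45.0], [11.0, -2.0, -44.0], [11.0, 1.0, -44.0], [12.0, 4.0, -45.0]]
315 [[12.0, -4.0, -49.0], [11.0, -2.0, -48.0], [11.0, 1.0, -48.0], [12.0, 3.0, -49.0]]
320 [[11.0, -4.0, -52.0], [12.0, -2.0, -52.0], [12.0, 1.0, -52.0], [12.0, 3.0, -52.0]]
325 [[12.0, -4.0, -55.0], [11.0, -1.0, -55.0], [11.0, 1.0, -55.0], [12.0, 3.0, -56.0]]
330 [[11.0, -3.0, -58.0], [12.0, -1.0, -60.0], [12.0, 1.0, -59.0], [12.0, 3.0, -59.0]]
335 [[12.0, -3.0, -62.0], [12.0, -1.0, -62.0], [12.0, 1.0, -62.0], [11.0, 3.0, -61.0]]
340 [[11.0, -3.0, -64.0], [12.0, -1.0, -65.0], [11.0, 1.0, -64.0], [11.0, 3.0, -63.0]]
```

The reported TCP lies about 30 mm beyond the actual fingertips: the pads end at tool z ≈ −30, which agrees with the missed bar. I'll allow for that by going 29 mm lower and grasping again.

```bash
python3 -m handwheel '[[25,[0,0,0],[0,0,0]],[25,[0,0,0],[0,0,0]],[25,[0,0,0.5],[0,0,0]],[25,[0,0,0.5],[0,0,0]],[25,[0,0,0],[0,0,0]],[0,[0,0,0],[0,0,0]],[0,[0,0,0],[0,0,0]],[0,[0,0,0],[0,0,0]]]' 50
```

```text
clock: 7.2
eef_pos: [616.4, 140.3, 35.5]
ee_rot: [0.001, 0.516, 0.857, 0.001]
contact_force: [-0.0, 0.7, 11.6]
finger_gap: 9.0
finger_force: 48.8
```

```bash
python3 -m handwheel '[[0,[0,-0.75,0],[0,0,0]],[0,[0,-0.75,0],[0,0,0]],[0,[0,-0.75,0],[0,0,0]],[0,[0,-0.75,0],[0,0,0]],[0,[0,-0.75,0],[0,0,0]],[0,[0,-0.75,0],[0,0,0]],[0,[0,-0.75,0],[0,0,0]],[0,[0,-0.75,0],[0,0,0]]]';python3 -m handwheel '[[0,[0,0,0],[0,0,0]],[0,[0,0,0],[0,0,0]]]'
```

```text
clock: 8.2
eef_pos: [456.9, 55.9, 35.4]
ee_rot: [0.001, 0.516, 0.857, 0.001]
contact_force: [0.8, 1.9, 13.7]
finger_gap: 9.3
finger_force: 51.3
clock: 8.45
eef_pos: [456.4, 55.7, 35.4]
ee_rot: [0.0, 0.516, 0.856, 0.0]
contact_force: [-1.1, 1.7, 17.2]
finger_gap: 9.0
finger_force: 51.6
```

```bash
python3 -m handwheel '[[22,[0,0,0],[0,0,0]],[22,[0,0,0],[0,0,0]],[22,[0,0,0],[0,0,0]],[22,[0,0,-1],[0,0,0]],[22,[0,0,-1],[0,0,0]],[22,[0,0,-1],[0,0,0]],[60,[0,0,-1],[0,0,0]],[85,[0,0,0],[0,0,0]]]';python3 -m handwheel '[[85,[-1,-0.5,0],[0,0,0]],[85,[-1,-0.5,0],[0,0,0]],[85,[-1,-0.5,0],[0,0,0]],[85,[-1,-0.5,0],[0,0,0]],[85,[-1,-0.5,0],[0,0,0]],[85,[-1,-0.5,0],[0,0,0]],[85,[-1,-0.5,0],[0,0,0]],[85,[0,0,0],[0,0,0]]]';
cat > look.py <<'E'
from h import *
import sys
def circ(d,k,rad,zt):
    """rim circle: range points of colour k near rim height zt"""
    W=cloud(d);m=masks(d)[k];P=W[m];P=P[abs(P[:,2]-zt)<7]
    if len(P)<15: return None
    P=P[:,:2]; med=np.median(P,0); P=P[np.hypot(*(P-med).T)<1.6*rad]
    c,r=cv2.minEnclosingCircle(P.astype(np.float32)); return np.round(c,1),round(r,1),len(P)
def ell(d,k,zt,u0=0,u1=640,v0=0,v1=480):
    """outer blob contour top edge -> rays onto rim plane"""
    m=masks(d)[k].astype(np.uint8);m[:v0]=0;m[v1:]=0;m[:,:u0]=0;m[:,u1:]=0
    c=max(cv2.findContours(m,0,1)[0],key=cv2.contourArea)[:,0]
    return np.array([ray(d,u,v,zt)[:2] for u,v in c])
if __name__=='__main__':
    for n in sys.argv[1:]:
        d=snap(n);s=state()
        for k,r in(('red',34),('yellow',28.5),('green',23)):
            print(n,k,circ(d,k,r,34))
        save(d,f"{n}_{s['clock']:.0f}.png")
    print(s['eef_pos'].round(1),s['clock'])
E
python3 look.py wrist top
```

```text
clock: 9.45
eef_pos: [457.2, 55.8, 155.9]
ee_rot: [0.001, 0.516, 0.857, 0.001]
contact_force: [-0.0, -0.1, -0.1]
finger_gap: 57.7
finger_force: 0.0
clock: 10.45
eef_pos: [460.7, -180.4, 153.2]
ee_rot: [-0.001, 0.517, 0.856, -0.0]
contact_force: [-0.5, 0.4, -0.3]
finger_gap: 84.6
finger_force: 0.0
wrist red (array([ 461.5, -277.8]), 33.9, 1092)
wrist yellow (array([ 600., -122.]), 28.8, 1188)
wrist green (array([ 438.1, -130. ]), 22.3, 560)
top red None
top yellow (array([ 601.1, -122.2]), 28.4, 69)
top green None
[ 460.4 -178.6  153.4] 10.55
```

```bash
python3 - <<'E'
from h import *
print(move([461.7,-278,100]))
E
```

```text
[-2.95660894 -1.5048658   1.77644342]
```

```bash
python3 -m handwheel '[[85,[-1,-0.5,0.25],[0,0,0]],[85,[-1,-0.5,0.25],[0,0,0]],[85,[-0.96,-0.5,0.25],[0,0,0]],[85,[0,0,0.25],[0,0,0]],[85,[0,0,0],[0,0,0]],[85,[0,0,0],[0,0,0]]]'
python3 - <<'E'
from h import *
from look import circ
d=snap('wrist');save(d,'w4.png');print(circ(d,'red',34,34))
Tt=np.array(d['tool_from_camera']);v,u=np.mgrid[:480,:640];z=d['range_z']
P=np.stack([(u-d['cx'])/d['fx']*z,(v-d['cy'])/d['fy']*z,z],-1)@Tt[:3,:3].T+Tt[:3,3]
m=(abs(P[...,0])<14)&(abs(P[...,1])>40)&(abs(P[...,1])<62)&(P[...,2]<10)&(P[...,2]>-80)
Q=P[m];print(len(Q),np.percentile(Q[:,2],[90,98,99.5,100]),np.percentile(Q[:,1],[0,1,50,99,100]))
print(move([461.7,-278,-30]),state()['eef_pos'])
E
```

```text
clock: 11.3
eef_pos: [463.1, -277.3, 124.8]
ee_rot: [-0.0, 0.515, 0.857, 0.0]
contact_force: [0.3, 0.6, -0.1]
finger_gap: 85.2
finger_force: 0.0
(array([ 461.9, -277.9]), 34.0, 1307)
8447 [-47.45733023 -42.30472656 -40.51415194 -39.01107295] [-57.55642138 -55.69077055 -42.12199205  55.05898337  56.18918146]
[ 0.01002232 -0.05721891  5.16885319] [ 463.3614806  -277.48593903  125.0656352 ]
```

View pics/w4.png

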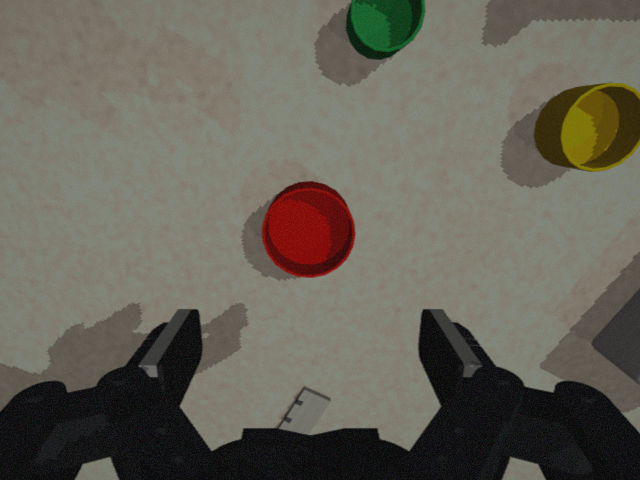

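Red cup is centred under the gripper at (309,230); the straightedge end at (305,400) is well clear. The open tips measure at tool z ≈ −41, consistent with the 30 mm offset. I go down to grasp.

```bash
python3 -m handwheel '[[85,[0,-0.06,1],[0,0,0]],[85,[0,0,1],[0,0,0]],[85,[0,0,1],[0,0,0]],[85,[0,0,1],[0,0,0]],[85,[0,0,0.6],[0,0,0]],[85,[0,0,0.4],[0,0,0]],[85,[0,0,0],[0,0,0]]]'; python3 -m handwheel '[[60,[0,0,0],[0,0,0]],[60,[0,0,0],[0,0,0]],[60,[0,0,0],[0,0,0]],[60,[0,0,0],[0,0,0]],[60,[0,0,0],[0,0,0]]]' 30
```

```text
clock: 12.22
eef_pos: [461.5, -279.2, -25.4]
ee_rot: [-0.0, 0.516, 0.857, 0.0]
contact_force: [-0.1, 0.3, 0.0]
finger_gap: 85.4
finger_force: 0.0
clock: 12.85
eef_pos: [462.2, -279.8, -23.9]
ee_rot: [0.001, 0.516, 0.857, 0.0]
contact_force: [-0.3, 1.8, 6.4]
finger_gap: 66.9
finger_force: 33.7
```

```bash
python3 -m handwheel '[[60,[0,0,-0.5],[0,0,0]],[60,[0,0,-1],[0,0,0]],[60,[0,0,-1],[0,0,0]],[60,[0,0,-1],[0,0,0]],[60,[0,0,-1],[0,0,0]],[60,[0,0,-0.5],[0,0,0]]]' >/dev/null; python3 -m handwheel '[[60,[1,0.9,0],[0,0,0]],[60,[1,0.9,0],[0,0,0]],[60,[1,0.9,0],[0,0,0]],[60,[1,0.9,0],[0,0,0]],[60,[1,0.9,0],[0,0,0]],[60,[1,0.9,0],[0,0,0]],[60,[1,0.9,0],[0,0,0]],[60,[1,0.9,0],[0,0,0]]]'
python3 -m handwheel '[[60,[1,0.9,0],[0,0,0]],[60,[0.5,0.5,0],[0,0,0]],[60,[0,0,0],[0,0,0]],[60,[0,0,0],[0,0,0]]]'
python3 look.py wrist;python3 - <<'E'
from h import *
print(move([561,112,0]),state()['finger_gap'],cv2.imwrite)
E
```

```text
clock: 14.6
eef_pos: [540.2, 35.0, 124.8]
ee_rot: [-0.0, 0.516, 0.857, -0.0]
contact_force: [0.0, 0.5, -1.4]
finger_gap: 67.1
finger_force: 34.6
clock: 15.1
eef_pos: [555.8, 92.3, 124.7]
ee_rot: [-0.0, 0.516, 0.857, -0.0]
contact_force: [0.6, -0.7, -1.9]
finger_gap: 66.9
finger_force: 34.6
wrist red None
wrist yellow (array([ 581.1, -103. ]), 8.7, 139)
wrist green (array([ 430.5, -126.5]), 20.9, 346)
[555.9  92.1 124.7] 15.15
[0.50806596 0.46493071 4.1575591 ] 66.67571813231524 <built-in function imwrite>
```

```bash
python3 -m handwheel '[[60,[0.5,0.45,0],[0,0,0]],[60,[0,0,0],[0,0,0]],[60,[0,0,0],[0,0,0]]]'; python3 - <<'E'
from h import *
d=snap('wrist');save(d,'w5.png')
W=cloud(d);s=state();c,q=.883,.469
a=W[...,0]*c+W[...,1]*q;b=-W[...,0]*q+W[...,1]*c
e=s['eef_pos'];print('eef ab',e[0]*c+e[1]*q,-e[0]*q+e[1]*c)
m=(abs(W[...,2]-22)<5);print('floor a,b',np.nanpercentile(a[m],[1,99]),np.nanpercentile(b[m],[1,99]),m.sum())
m=(W[...,2]>93)&(W[...,2]<113)&(a<500);print('panel',np.nanpercentile(a[m],[1,50,99]),np.nanpercentile(b[m],[1,99]),m.sum())
m=(W[...,2]>92)&(W[...,2]<104)&(a>470);print('side walls',m.sum(),np.histogram(b[m],12))
E
```

```text
clock: 15.52
eef_pos: [561.3, 112.7, 124.9]
ee_rot: [-0.0, 0.516, 0.857, -0.0]
contact_force: [0.6, -0.1, -0.7]
finger_gap: 66.7
finger_force: 34.6
eef ab 548.3195531214393 -163.7849722265334
floor a,b [488.08130556 712.94254988] [-263.51427453  -66.6491257 ] 62635
panel [468.01813993 480.12894692 497.15299765] [-263.98516797  -49.3726063 ] 14567
side walls 12138 (array([ 372,  770,    6,    0,  109,  555,  619,  668,  735,  815, 2064,
       5425]), array([-286.14585426, -266.0327396 , -245.91962495, -225.8065103 ,
       -205.69339565, -185.580281  , -165.46716635, -145.3540517 ,
       -125.24093705, -105.12782239,  -85.01470774,  -64.90159309,
        -44.78847844]))
```

View pics/w5.png

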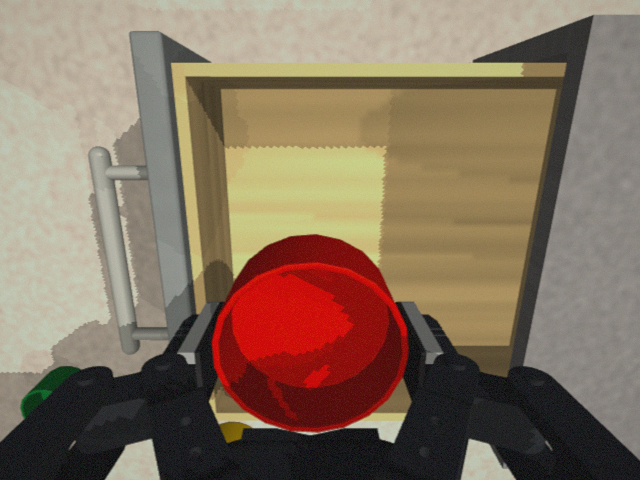

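The drawer is fully open, with the red cup held over its floor at (310,345) and the front wall at x≈190. I shift 12 mm deeper for finger room, then lower.

```bash
python3 -m handwheel '[[60,[0,0.4,0],[0,0,0]],[60,[0,0,1],[0,0,0]],[60,[0,0,1],[0,0,0]],[60,[0,0,1],[0,0,0]],[60,[0,0,0.8],[0,0,0]],[60,[0,0,0.3],[0,0,0]],[60,[0,0,0],[0,0,0]],[60,[0,0,0],[0,0,0]]]'
```

```text
clock: 16.58
eef_pos: [572.9, 118.5, 2.9]
ee_rot: [0.001, 0.516, 0.857, 0.001]
contact_force: [-0.2, -0.0, -1.6]
finger_gap: 66.9
finger_force: 34.6
```

```bash
python3 -m handwheel '[[60,[0,0,0.12],[0,0,0]],[60,[0,0,0.08],[0,0,0]],[60,[0,0,0],[0,0,0]]]'
```

```text
clock: 16.95
eef_pos: [574.0, 119.1, -1.9]
ee_rot: [0.001, 0.516, 0.857, 0.002]
contact_force: [-0.4, 3.1, 11.7]
finger_gap: 66.9
finger_force: 35.8
```

```bash
python3 -m handwheel '[[80,[0,0,0],[0,0,0]],[80,[0,0,0],[0,0,0]],[80,[0,0,0],[0,0,0]],[80,[0,0,-1],[0,0,0]],[80,[0,0,-1],[0,0,0]],[80,[0,0,-1],[0,0,0]],[80,[0,0,-1],[0,0,0]],[80,[0,0,-1],[0,0,0]]]';python3 -m handwheel '[[80,[0,0,-0.7],[0,0,0]],[80,[0,0,0],[0,0,0]],[80,[0,0,0],[0,0,0]]]'; python3 - <<'E'
from look import *
d=snap('wrist');print(circ(d,'red',34,56));print(circ(snap('top'),'yellow',28,34))
print(move([600.5,-122,145]))
E
```

```text
clock: 17.95
eef_pos: [571.4, 118.1, 146.5]
ee_rot: [-0.0, 0.516, 0.857, -0.0]
contact_force: [0.7, 0.6, -0.8]
finger_gap: 79.9
finger_force: 0.0
clock: 18.32
eef_pos: [571.2, 118.1, 165.8]
ee_rot: [-0.001, 0.516, 0.857, -0.001]
contact_force: [0.1, -0.1, 0.5]
finger_gap: 79.7
finger_force: 0.0
(array([569.6, 118.8]), 33.7, 1080)
(array([ 600.4, -122.2]), 28.2, 70)
[-7.53561996 -2.87188403  0.68488257]
```

```bash
python3 -m handwheel '[[80,[-1,-0.4,0],[0,0,0]],[80,[-1,-0.4,0],[0,0,0]],[80,[-1,-0.4,0],[0,0,0]],[80,[-1,-0.4,0],[0,0,0]],[80,[-1,-0.4,0],[0,0,0]],[80,[-1,-0.4,0.2],[0,0,0]],[80,[-1,-0.4,0.5],[0,0,0]],[80,[-0.5,-0.1,0.5],[0,0,0]]]';python3 -m handwheel '[[80,[0,0,0],[0,0,0]],[80,[0,0,0],[0,0,0]]]'; python3 - <<'E'
from look import *
for i in 1,2:
    d=snap('wrist');c=circ(d,'yellow',28.5,34);print(c,state()['eef_pos'])
print(move([*c[0],0]))
E
```

```text
clock: 19.42
eef_pos: [599.8, -122.6, 129.4]
ee_rot: [-0.001, 0.517, 0.856, -0.0]
contact_force: [-0.1, 0.1, -0.3]
finger_gap: 80.2
finger_force: 0.0
clock: 19.68
eef_pos: [600.1, -120.3, 130.7]
ee_rot: [-0.0, 0.516, 0.857, 0.0]
contact_force: [-1.9, 0.1, 0.1]
finger_gap: 80.2
finger_force: 0.0
(array([ 600.3, -121.7]), 28.4, 1040) [ 600.37103688 -120.20609117  131.10262399]
(array([ 600.1, -121.6]), 28.4, 1032) [ 600.51347435 -120.20922304  131.35851805]
[-0.03349796 -0.03598522  4.37860837]
```

```bash
python3 -m handwheel '[[57,[-0.03,-0.04,0],[0,0,0]],[57,[0,0,0],[0,0,0]],[57,[0,0,0],[0,0,0]],[57,[0,0,0],[0,0,0]]]'; python3 - <<'E'
from look import *
d=snap('wrist')
Tt=np.array(d['tool_from_camera']);v,u=np.mgrid[:480,:640];z=d['range_z']
P=np.stack([(u-d['cx'])/d['fx']*z,(v-d['cy'])/d['fy']*z,z],-1)@Tt[:3,:3].T+Tt[:3,3]
for lo,hi in((24,36),(36,46)):
  m=(P[...,0]>8)&(P[...,0]<14)&(abs(P[...,1])>lo)&(abs(P[...,1])<hi)&(P[...,2]<5)&(P[...,2]>-80)
  Q=P[m];print(len(Q),np.percentile(Q[:,2],[90,98,99.5,100]))
E
```

```text
clock: 20.27
eef_pos: [599.6, -122.6, 131.0]
ee_rot: [0.0, 0.516, 0.857, 0.0]
contact_force: [-0.4, -0.2, 0.5]
finger_gap: 57.0
finger_force: 0.0
3356 [-41.54679559 -36.12098376 -34.74188891 -32.72522608]
680 [-70.98737472 -50.00280993 -45.25103558 -42.99155427]
```

```bash
python3 -m handwheel '[[75,[0,0,0],[0,0,0]],[75,[0,0,0],[0,0,0]],[75,[0,0,1],[0,0,0]],[75,[0,0,1],[0,0,0]],[75,[0,0,1],[0,0,0]],[75,[0,0,1],[0,0,0]],[75,[0,0,0.67],[0,0,0]],[75,[0,0,0],[0,0,0]]]'; python3 -m handwheel '[[50,[0,0,0],[0,0,0]],[50,[0,0,0],[0,0,0]],[50,[0,0,0],[0,0,0]],[50,[0,0,0],[0,0,0]],[50,[0,0,0],[0,0,0]]]' 30
```

```text
clock: 21.32
eef_pos: [598.5, -122.4, -10.6]
ee_rot: [-0.001, 0.516, 0.857, -0.0]
contact_force: [-0.1, -0.9, -0.1]
finger_gap: 74.8
finger_force: 0.0
clock: 21.95
eef_pos: [600.6, -122.9, -7.9]
ee_rot: [0.001, 0.516, 0.857, 0.0]
contact_force: [-0.4, -1.0, 5.8]
finger_gap: 54.6
finger_force: 32.7
```

```bash
python3 -m handwheel '[[50,[0,0,-0.5],[0,0,0]],[50,[0,0,-1],[0,0,0]],[50,[0,0,-1],[0,0,0]],[50,[0,0,-1],[0,0,0]],[50,[0,0,-1],[0,0,0]],[50,[1,0.4,-0.7],[0,0,0]],[50,[1,0.4,0],[0,0,0]],[50,[1,0.4,0],[0,0,0]]]'>/dev/null; python3 -m handwheel '[[50,[1,0.4,0],[0,0,0]],[50,[1,0.4,0],[0,0,0]],[50,[1,0.4,0],[0,0,0]],[50,[1,0.4,0],[0,0,0]],[50,[0.6,0.1,0],[0,0,0]],[50,[0,0,0],[0,0,0]],[50,[0,0,0],[0,0,0]]]'; python3 - <<'E'
from look import *
d=snap('wrist');s=state();save(d,'w6.png');print(s['eef_pos'])
W=cloud(d);m=masks(d)['yellow'];P=W[m];print(np.percentile(P[:,2],[1,50,95,99,100]))
c=circ(d,'yellow',28.5,s['eef_pos'][2]+43);print(c, circ(d,'red',34,56))
print(rot(s['ee_rot']).T@np.array([569.6-c[0][0],118.8-c[0][1],0])/30)
E
```

```text
clock: 23.82
eef_pos: [569.9, 118.9, 147.0]
ee_rot: [0.0, 0.516, 0.857, -0.0]
contact_force: [-0.1, -0.3, -0.0]
finger_gap: 55.2
finger_force: 32.2
[570.02760353 118.71863692 146.93753502]
[nan nan nan nan nan]
(array([569.6, 119.3]), 29.2, 4440) (array([569.6, 119.3]), 33.7, 739)
[-1.47386585e-02 -7.78136924e-03  4.04505575e-06]
```

View pics/w6.png

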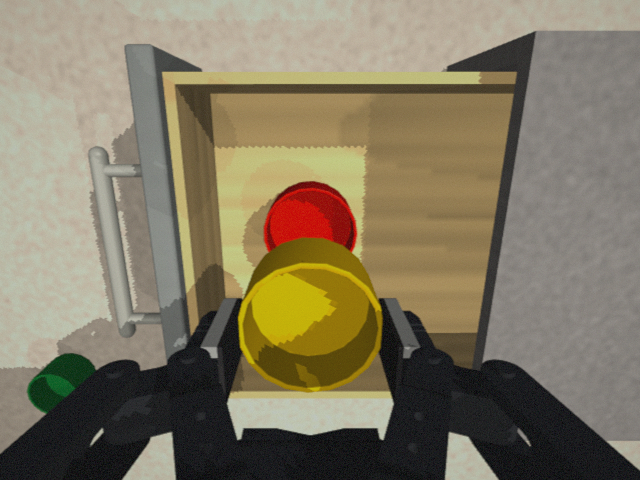

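Yellow (310,325) hangs directly over red (310,230 beyond it, in the drawer), measured within 0.5 mm. I lower it in.

```bash
python3 -m handwheel '[[50,[0,0,1],[0,0,0]],[50,[0,0,1],[0,0,0]],[50,[0,0,0.7],[0,0,0]],[50,[0,0,0.5],[0,0,0]],[50,[0,0,0.4],[0,0,0]],[50,[0,0,0.3],[0,0,0]],[50,[0,0,0],[0,0,0]],[50,[0,0,0],[0,0,0]]]'
```

```text
clock: 24.88
eef_pos: [570.3, 119.8, 30.3]
ee_rot: [0.0, 0.516, 0.857, 0.0]
contact_force: [0.3, 0.6, -1.2]
finger_gap: 54.5
finger_force: 32.2
```

```bash
python3 -m handwheel '[[50,[0,0,0.1],[0,0,0]],[50,[0,0,0.05],[0,0,0]],[50,[0,0,0],[0,0,0]]]'
```

```text
clock: 25.25
eef_pos: [570.7, 120.0, 26.1]
ee_rot: [0.001, 0.516, 0.857, 0.001]
contact_force: [-0.2, 1.1, 4.2]
finger_gap: 54.5
finger_force: 32.7
```

Contact at the expected depth. I release, rise and check the nest.

```bash
python3 -m handwheel '[[70,[0,0,0],[0,0,0]],[70,[0,0,0],[0,0,0]],[70,[0,0,-0.5],[0,0,0]],[70,[0,0,-1],[0,0,0]],[70,[0,0,-1],[0,0,0]],[70,[0,0,-1],[0,0,0]],[70,[0,0,-1],[0,0,0]],[70,[0,0,0],[0,0,0]]]';python3 -m handwheel '[[70,[0,0,0],[0,0,0]]]' >/dev/null; python3 - <<'E'
from look import *
d=snap('wrist');print(circ(d,'yellow',28.5,68),circ(d,'red',34,56))
W=cloud(d);P=W[masks(d)['yellow']];P=P[np.isfinite(P[:,0])];print(np.percentile(P[:,2],[1,50,97,100]))
t=snap('top');print(circ(t,'green',23,34));W=cloud(t);P=W[masks(t)['green']];print(np.nanmedian(P,0))
print(move([438.5,-130.5,130]))
E
```

```text
clock: 26.25
eef_pos: [571.8, 120.0, 163.7]
ee_rot: [0.002, 0.516, 0.857, 0.002]
contact_force: [0.1, 0.6, -0.6]
finger_gap: 70.2
finger_force: 0.0
(array([569.8, 120.5]), 28.5, 1119) (array([570. , 119.1]), 33.7, 765)
[ 44.33890858  46.58667952  68.52215446 212.2307326 ]
None
[130.58060885 706.34421024  50.10020821]
[-5.33097419 -7.74129718  0.99111914]
```

```bash
python3 -m handwheel '[[70,[-0.67,-0.97,0],[0,0,0]],[70,[-0.67,-0.97,0],[0,0,0]],[70,[-0.67,-0.97,0],[0,0,0]],[70,[-0.67,-0.97,0],[0,0,0]],[70,[-0.67,-0.97,0],[0,0,0]],[60,[-0.67,-0.97,0.3],[0,0,0]],[60,[-0.67,-0.97,0.3],[0,0,0]],[60,[-0.64,-0.95,0.4],[0,0,0]]]';python3 -m handwheel '[[60,[0,0,0],[0,0,0]],[60,[0,0,0],[0,0,0]]]'; python3 - <<'E'
from look import *
for i in 1,2:
    d=snap('wrist');c=circ(d,'green',23,34);print(c,state()['eef_pos'])
print(move([*c[0],0]))
E
```

```text
clock: 27.48
eef_pos: [438.4, -131.1, 129.4]
ee_rot: [-0.001, 0.516, 0.857, -0.0]
contact_force: [1.1, -0.1, -0.1]
finger_gap: 60.1
finger_force: 0.0
clock: 27.72
eef_pos: [439.4, -130.1, 130.0]
ee_rot: [-0.0, 0.516, 0.856, -0.0]
contact_force: [0.5, -0.5, 0.5]
finger_gap: 60.0
finger_force: 0.0
(array([ 437.8, -129.8]), 22.6, 749) [ 439.7831093  -129.88089411  130.23109758]
(array([ 437.8, -130. ]), 22.7, 744) [ 439.94851856 -129.74534274  130.37116104]
[ 0.02632501 -0.06825081  4.3456881 ]
```

```bash
python3 -m handwheel '[[64,[0.02,-0.06,0],[0,0,0]],[64,[0,0,0.55],[0,0,0]],[64,[0,0,1],[0,0,0]],[64,[0,0,1],[0,0,0]],[64,[0,0,1],[0,0,0]],[64,[0,0,1],[0,0,0]],[64,[0,0,0],[0,0,0]],[64,[0,0,0],[0,0,0]]]'; python3 -m handwheel '[[40,[0,0,0],[0,0,0]],[40,[0,0,0],[0,0,0]],[40,[0,0,0],[0,0,0]],[40,[0,0,0],[0,0,0]],[40,[0,0,0],[0,0,0]]]' 30
```

```text
clock: 28.82
eef_pos: [438.1, -130.5, -5.5]
ee_rot: [0.0, 0.516, 0.857, 0.0]
contact_force: [-0.6, 0.9, 0.6]
finger_gap: 64.0
finger_force: 0.0
clock: 29.45
eef_pos: [438.6, -130.8, -4.7]
ee_rot: [0.001, 0.516, 0.857, 0.0]
contact_force: [-1.4, 1.2, 6.5]
finger_gap: 43.8
finger_force: 29.7
```

```bash
python3 -m handwheel '[[40,[0,0,-0.5],[0,0,0]],[40,[0,0,-1],[0,0,0]],[40,[0,0,-1],[0,0,0]],[40,[0,0,-1],[0,0,0]],[40,[0,0,-1],[0,0,0]],[40,[0,0,-0.7],[0,0,0]]]'>/dev/null; python3 -m handwheel '[[40,[0.67,0.97,0],[0,0,0]],[40,[0.67,0.97,0],[0,0,0]],[40,[0.67,0.97,0],[0,0,0]],[40,[0.67,0.97,0],[0,0,0]],[40,[0.67,0.97,0],[0,0,0]],[40,[0.67,0.97,0],[0,0,0]],[40,[0.67,0.97,0],[0,0,0]],[40,[0.65,0.97,0],[0,0,0]]]'; python3 -m handwheel '[[40,[0,0,0],[0,0,0]],[40,[0,0,0],[0,0,0]]]'; python3 - <<'E'
from look import *
d=snap('wrist');s=state();print(s['eef_pos'])
c=circ(d,'green',23,s['eef_pos'][2]+40);y=circ(d,'yellow',28.5,68);print(c,y)
print(rot(s['ee_rot']).T@np.array([569.8-c[0][0],120.-c[0][1],0])/30)
t=snap('top');hsv=cv2.cvtColor(t['img'],cv2.COLOR_RGB2HSV);m=np.zeros((480,640),bool);m[170:240,385:450]=1;m&=(hsv[...,1]>110)&(hsv[...,0]>10)&(hsv[...,0]<30);v,u=np.where(m);print('saddle',m.sum(),ray(t,u.mean(),v.mean(),10))
E
```

```text
clock: 31.2
eef_pos: [568.7, 120.9, 151.3]
ee_rot: [0.0, 0.516, 0.857, 0.0]
contact_force: [-0.5, 0.7, -0.6]
finger_gap: 43.6
finger_force: 31.4
clock: 31.45
eef_pos: [567.8, 119.5, 150.5]
ee_rot: [0.0, 0.516, 0.857, -0.0]
contact_force: [-0.1, 0.0, -0.9]
finger_gap: 44.0
finger_force: 31.4
[567.72380684 119.14962612 150.32612938]
(array([567.2, 119.7]), 23.6, 3138) (array([569.8, 120.7]), 28.5, 770)
[-3.16580958e-02  8.12949901e-02 -2.59536953e-05]
saddle 29 [ 616.43440814 -304.04729868   10.        ]
```

```bash
python3 -m handwheel '[[40,[0,0.09,0],[0,0,0]],[40,[0,0,1],[0,0,0]],[40,[0,0,1],[0,0,0]],[40,[0,0,0.7],[0,0,0]],[40,[0,0,0.5],[0,0,0]],[40,[0,0,0.3],[0,0,0]],[40,[0,0,0],[0,0,0]],[40,[0,0,0],[0,0,0]]]'; python3 -m handwheel '[[40,[0,0,0.1],[0,0,0]],[40,[0,0,0.05],[0,0,0]],[40,[0,0,0],[0,0,0]]]'
```

```text
clock: 32.55
eef_pos: [571.4, 121.2, 45.5]
ee_rot: [0.0, 0.516, 0.857, 0.0]
contact_force: [-0.8, -0.1, 0.0]
finger_gap: 43.8
finger_force: 31.4
clock: 32.92
eef_pos: [571.7, 121.5, 41.3]
ee_rot: [0.001, 0.516, 0.857, 0.001]
contact_force: [-0.1, 1.2, 5.4]
finger_gap: 43.8
finger_force: 32.0
```

```bash
python3 -m handwheel '[[56,[0,0,0],[0,0,0]],[56,[0,0,0],[0,0,0]],[56,[0,0,-0.5],[0,0,0]],[56,[0,0,-1],[0,0,0]],[56,[0,0,-1],[0,0,0]],[56,[0,0,-1],[0,0,0]],[56,[0,0,-0.5],[0,0,0]],[56,[0,0,0],[0,0,0]]]';python3 -m handwheel '[[56,[0,0,0],[0,0,0]]]' >/dev/null; python3 - <<'E'
from look import *
d=snap('wrist');save(d,'w7.png');print(circ(d,'green',23,80),circ(d,'yellow',28.5,68),circ(d,'red',34,56))
W=cloud(d);P=W[masks(d)['green']];P=P[np.isfinite(P[:,0])];print(np.percentile(P[:,2],[1,30,50,97]))
print(move([616.4,-304,130]))
E
```

```text
clock: 33.92
eef_pos: [571.5, 121.2, 161.6]
ee_rot: [0.001, 0.516, 0.857, 0.001]
contact_force: [-0.9, 0.1, 0.1]
finger_gap: 55.8
finger_force: 0.0
(array([570.7, 122.1]), 23.0, 934) (array([570.6, 120.9]), 28.6, 841) (array([570.8, 119.6]), 33.7, 769)
[56.65964506 58.13044584 58.90318267 80.52897091]
[-13.246214    -5.25134552   0.97193039]
```

View pics/w7.png

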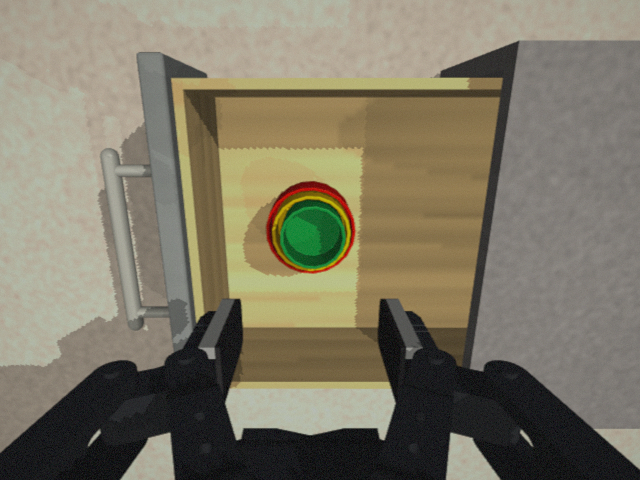

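The nest is concentric at (312,232), with the green floor at its fully-down height. Now the saddle.

```bash
python3 -m handwheel '[[50,[-0.95,-0.38,0],[0,0,0]],[50,[-0.95,-0.38,0],[0,0,0]],[50,[-0.95,-0.38,0],[0,0,0]],[50,[-0.95,-0.38,0],[0,0,0]],[50,[-0.95,-0.38,0],[0,0,0]],[50,[-0.95,-0.38,0],[0,0,0]],[50,[-0.95,-0.38,0],[0,0,0]],[50,[-0.95,-0.38,0],[0,0,0]]]'>/dev/null;python3 -m handwheel '[[50,[-0.95,-0.38,0.1],[0,0,0]],[50,[-0.95,-0.38,0.2],[0,0,0]],[50,[-0.95,-0.38,0.2],[0,0,0]],[50,[-0.95,-0.38,0.2],[0,0,0]],[50,[-0.95,-0.38,0.2],[0,0,0]],[50,[-0.9,-0.3,0.1],[0,0,0]],[50,[0,0,0],[0,0,0]],[50,[0,0,0],[0,0,0]]]'; cat > sad.py <<'E'
from look import *
d=snap('wrist');save(d,'w8.png')
hsv=cv2.cvtColor(d['img'],cv2.COLOR_RGB2HSV);m=((hsv[...,1]>110)&(hsv[...,0]>10)&(hsv[...,0]<32)&(hsv[...,2]>60)).astype(np.uint8);m[300:]=0
c=max(cv2.findContours(m,0,1)[0],key=cv2.contourArea);W=cloud(d)
mm=np.zeros_like(m);cv2.drawContours(mm,[c],-1,1,-1);P=W[mm>0];print(cv2.contourArea(c),c.mean(0),np.percentile(P[:,2],[5,50,95]))
P=P[P[:,2]>9];r=cv2.minAreaRect(P[:,:2].astype(np.float32));print(r,cv2.boxPoints(r).round(1).tolist())
s=state();print(s['eef_pos'],move([*r[0],0]));y=rot(s['ee_rot'])[:,1];print('tool y angle',np.degrees(np.arctan2(y[1],y[0])))
E
python3 sad.py
```

```text
clock: 36.1
eef_pos: [617.0, -303.0, 129.1]
ee_rot: [-0.001, 0.516, 0.857, 0.0]
contact_force: [-0.5, 0.9, 0.0]
finger_gap: 50.0
finger_force: 0.0
293.5 [[309.22222222 222.50793651]] [nan nan nan]
((615.8958129882812, -302.90533447265625), (17.92854118347168, 9.815582275390625), 5.494121551513672) [[606.5, -298.8999938964844], [607.4000244140625, -308.6000061035156], [625.2999877929688, -306.8999938964844], [624.2999877929688, -297.20001220703125]]
[ 617.17197071 -302.75212047  129.50612558] [ 0.0087484  -0.03640837  4.31692106]
tool y angle 27.89663979983316
```

```bash
python3 -m handwheel '[[40,[0,-0.03,0],[0,0,0.93]],[40,[0,0,0],[0,0,0.93]],[40,[0,0,0],[0,0,0.93]],[40,[0,0,0],[0,0,0.93]],[40,[0,0,1],[0,0,0]],[40,[0,0,1],[0,0,0]],[40,[0,0,0],[0,0,0]],[40,[0,0,0],[0,0,0]]]';python3 sad.py
```

```text
clock: 37.15
eef_pos: [617.6, -303.9, 71.3]
ee_rot: [0.0, 0.672, 0.741, 0.0]
contact_force: [0.5, -0.5, 0.2]
finger_gap: 39.9
finger_force: 0.0
464.5 [[308.17647059 244.10588235]] [nan nan nan]
((616.0477905273438, -302.750244140625), (16.73391342163086, 10.486123085021973), 5.445363998413086) [[607.2000122070312, -298.29998779296875], [608.2000122070312, -308.79998779296875], [624.9000244140625, -307.20001220703125], [623.9000244140625, -296.70001220703125]]
[ 617.88125822 -304.16841813   71.83011931] [ 0.05552396 -0.06034391  2.39417975]
tool y angle 5.585950073418578
```

```bash
python3 -m handwheel '[[40,[0.03,-0.05,1],[0,0,0]],[40,[0,0,1],[0,0,0]],[40,[0,0,0.8],[0,0,0]],[40,[0,0,0.42],[0,0,0]],[40,[0,0,0],[0,0,0]],[40,[0,0,0],[0,0,0]]]'; python3 -m handwheel '[[10,[0,0,0],[0,0,0]],[10,[0,0,0],[0,0,0]],[10,[0,0,0],[0,0,0]],[10,[0,0,0],[0,0,0]],[10,[0,0,0],[0,0,0]]]' 30
```

```text
clock: 37.95
eef_pos: [616.0, -303.8, -25.3]
ee_rot: [0.001, 0.672, 0.741, 0.0]
contact_force: [-0.9, 0.1, 0.2]
finger_gap: 39.8
finger_force: 0.0
clock: 38.58
eef_pos: [615.9, -303.7, -25.2]
ee_rot: [0.001, 0.672, 0.741, 0.0]
contact_force: [-1.5, -0.1, 5.8]
finger_gap: 17.0
finger_force: 29.5
```

```bash
python3 -m handwheel '[[10,[0,0,-0.5],[0,0,0]],[10,[0,0,-1],[0,0,0]],[10,[0,0,-1],[0,0,0]],[10,[0,0,-1],[0,0,0]],[10,[0,0,-1],[0,0,0]],[10,[0,0,-1],[0,0,0]],[10,[0.6,0,-0.7],[0,0,0]],[10,[1,0,0],[0,0,0]]]'>/dev/null; python3 -m handwheel '[[10,[1,0,0],[0,0,0]],[10,[1,0,0],[0,0,0]],[10,[1,0,0],[0,0,0]],[10,[1,0,0],[0,0,0]],[10,[1,0,0],[0,0,0]],[10,[1,0,0],[0,0,0]],[10,[1,0,0],[0,0,0]],[10,[1,0,0],[0,0,0]]]'; python3 -m handwheel '[[10,[1,0,0],[0,0,0]],[10,[1,0,0],[0,0,0]],[10,[1,0,0],[0,0,0]],[10,[1,0,0],[0,0,0]],[10,[0.6,-0.1,0],[0,0,0]],[10,[0,0,0],[0,0,0]],[10,[0,0,0],[0,0,0]]]'; python3 - <<'E'
from look import *
d=snap('wrist');save(d,'w9.png');g=circ(d,'green',23,80);print(g,state()['eef_pos'])
print(move([*g[0],0]))
E
```

```text
clock: 40.58
eef_pos: [586.4, -14.8, 159.9]
ee_rot: [-0.0, 0.672, 0.741, -0.0]
contact_force: [0.0, -0.6, -0.5]
finger_gap: 16.4
finger_force: 29.4
clock: 41.45
eef_pos: [571.0, 119.8, 159.8]
ee_rot: [0.0, 0.672, 0.741, -0.0]
contact_force: [-0.3, 0.1, 0.0]
finger_gap: 16.7
finger_force: 29.4
(array([570.9, 122.2]), 22.8, 927) [571.09179945 119.49236412 159.74912945]
[9.17654882e-02 2.85429198e-03 5.32494823e+00]
```

```bash
python3 -m handwheel '[[10,[0.06,0,0.5],[0,0,0]],[10,[0,0,1],[0,0,0]],[10,[0,0,1],[0,0,0]],[10,[0,0,0.7],[0,0,0]],[10,[0,0,0.38],[0,0,0]],[10,[0,0,0],[0,0,0]],[10,[0,0,0],[0,0,0]]]'; python3 -m handwheel '[[25,[0,0,0],[0,0,0]],[25,[0,0,0],[0,0,0]],[25,[0,0,-0.5],[0,0,0]],[25,[0,0,-1],[0,0,0]],[25,[0,0,-1],[0,0,0]],[25,[0,0,-1],[0,0,0]],[25,[0,0,0],[0,0,0]],[25,[0,0,0],[0,0,0]]]'; python3 - <<'E'
from look import *
d=snap('wrist');im=d['img'][150:330,200:440,::-1];cv2.imwrite('pics/w10.png',cv2.resize(im,None,fx=3,fy=3,interpolation=2))
print(circ(d,'green',23,80),circ(d,'yellow',28.5,68),circ(d,'red',34,56))
W=cloud(d);m=np.hypot(W[...,0]-570.8,W[...,1]-122)<18;P=W[m&(W[...,2]>50)&(W[...,2]<90)];print(np.percentile(P[:,2],[5,50,75,90,97]))
E
```

```text
clock: 42.38
eef_pos: [571.5, 122.1, 52.9]
ee_rot: [0.0, 0.672, 0.74, 0.0]
contact_force: [0.7, -0.0, 0.1]
finger_gap: 16.9
finger_force: 29.4
clock: 43.38
eef_pos: [570.7, 122.0, 157.5]
ee_rot: [0.0, 0.672, 0.741, 0.0]
contact_force: [-1.1, -0.3, -0.2]
finger_gap: 25.0
finger_force: 0.0
(array([571. , 122.5]), 22.8, 947) (array([570.5, 121.1]), 28.5, 1190) (array([570.9, 119.7]), 33.8, 798)
[56.97621572 58.32140304 59.78610803 69.99194634 70.76756214]
```

View pics/w10.png

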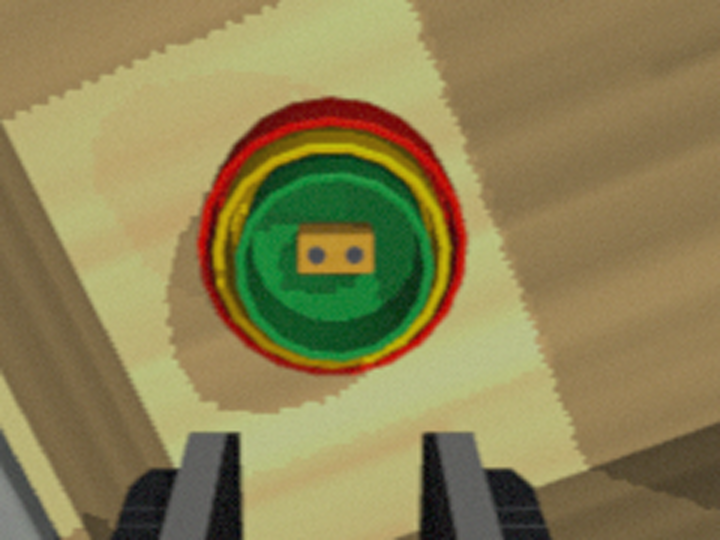

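The saddle stands upright in the green cup at (336,252 in the crop), and all three rims are concentric. Now back to the handle.

```bash
python3 -m handwheel '[[25,[0,0,0],[0,0,-0.93]],[25,[0,0,0],[0,0,-0.93]],[25,[0,0,0],[0,0,-0.93]],[25,[0,0,0],[0,0,-0.93]],[25,[0,-1,0],[0,0,0]],[25,[-0.16,-1,0],[0,0,0]],[25,[0,-1,0],[0,0,0]],[25,[0,-1,0],[0,0,0]]]'; python3 -m handwheel '[[25,[0,-0.4,0],[0,0,0]],[25,[0,0,0],[0,0,0]],[25,[0,0,0],[0,0,0]]]'; python3 - <<'E'
from look import *
d=snap('wrist');s=state();W=cloud(d);q=rot(s['ee_rot']);y=q[:2,1];x=q[:2,0]
L=(W[...,:2]-s['eef_pos'][:2]);a=L@y;b=L@x
m=(W[...,2]>80)&(W[...,2]<92)&(abs(a)<25)&(abs(b)<75);print(m.sum(),np.percentile(a[m],[2,50,98]),np.percentile(b[m],[0,100]),s['eef_pos'],np.degrees(np.arctan2(y[1],y[0])))
E
```

```text
clock: 44.42
eef_pos: [465.4, 61.2, 156.3]
ee_rot: [-0.001, 0.516, 0.857, -0.001]
contact_force: [0.9, -0.6, -0.9]
finger_gap: 24.7
finger_force: 0.0
clock: 44.8
eef_pos: [457.7, 56.4, 157.4]
ee_rot: [0.0, 0.516, 0.857, 0.0]
contact_force: [0.6, 0.6, -0.1]
finger_gap: 25.3
finger_force: 0.0
3600 [-4.69987406  1.39756153 21.46399601] [-64.65511636  65.56976761] [457.62424856  56.46885307 157.36130515] 27.889339949679062
```

```bash
python3 -m handwheel '[[25,[0,0.02,1],[0,0,0]],[25,[0,0,1],[0,0,0]],[25,[0,0,1],[0,0,0]],[25,[0,0,1],[0,0,0]],[25,[0,0,0],[0,0,0]],[0,[0,0,0],[0,0,0]],[0,[0,0,0],[0,0,0]],[0,[0,0,0],[0,0,0]]]' 50
```

```text
clock: 45.85
eef_pos: [457.4, 56.3, 37.3]
ee_rot: [0.0, 0.516, 0.857, 0.0]
contact_force: [1.4, -2.1, -2.1]
finger_gap: 8.9
finger_force: 48.6
```

```bash
python3 -m handwheel '[[0,[0,0.05,0],[0,0,0]],[0,[0,0.1,0],[0,0,0]],[0,[0,0.2,0],[0,0,0]],[0,[0,0.3,0],[0,0,0]],[0,[0,0.3,0],[0,0,0]],[0,[0,0.3,0],[0,0,0]],[0,[0,0.3,0],[0,0,0]],[0,[0,0.3,0],[0,0,0]]]'; python3 -m handwheel '[[0,[0,0.3,0],[0,0,0]],[0,[0,0.3,0],[0,0,0]],[0,[0,0.3,0],[0,0,0]],[0,[0,0.3,0],[0,0,0]],[0,[0,0.3,0],[0,0,0]],[0,[0,0.3,0],[0,0,0]],[0,[0,0.3,0],[0,0,0]],[0,[0,0.3,0],[0,0,0]]]'; python3 -m handwheel '[[0,[0,0.3,0],[0,0,0]],[0,[0,0.3,0],[0,0,0]],[0,[0,0.3,0],[0,0,0]],[0,[0,0.3,0],[0,0,0]],[0,[0,0.2,0],[0,0,0]],[0,[0,0.1,0],[0,0,0]],[0,[0,0,0],[0,0,0]]]';python3 - <<'E'
from h import *
print(move([616.4,140.3,37]))
E
```

```text
clock: 46.85
eef_pos: [506.3, 82.3, 37.3]
ee_rot: [-0.0, 0.516, 0.857, -0.0]
contact_force: [2.1, -5.0, -0.9]
finger_gap: 8.9
finger_force: 48.8
clock: 47.85
eef_pos: [570.0, 116.0, 37.3]
ee_rot: [-0.0, 0.516, 0.857, -0.0]
contact_force: [1.0, -5.5, -0.6]
finger_gap: 9.2
finger_force: 48.9
clock: 48.72
eef_pos: [610.1, 137.2, 37.3]
ee_rot: [0.0, 0.516, 0.857, 0.0]
contact_force: [3.6, -4.0, -1.0]
finger_gap: 8.6
finger_force: 48.9
[-0.00492158  0.23328666  0.01128675]
```

```bash
python3 -m handwheel '[[0,[0,0.1,0],[0,0,0]],[0,[0,0.1,0],[0,0,0]],[0,[0,0.05,0],[0,0,0]],[0,[0,0.05,0],[0,0,0]],[0,[0,0,0],[0,0,0]],[0,[0,0,0],[0,0,0]]]'
```

```text
clock: 49.48
eef_pos: [617.7, 141.1, 37.3]
ee_rot: [0.0, 0.516, 0.857, 0.0]
contact_force: [1.8, -4.6, 0.0]
finger_gap: 9.1
finger_force: 49.0
```

```bash
python3 -m handwheel '[[0,[0,0.07,0],[0,0,0]],[0,[0,0,0],[0,0,0]],[0,[0,0,0],[0,0,0]]]';python3 -m handwheel '[[0,[0,0.07,0],[0,0,0]],[0,[0,0,0],[0,0,0]],[0,[0,0,0],[0,0,0]]]'
```

```text
clock: 49.85
eef_pos: [619.6, 142.1, 37.3]
ee_rot: [0.0, 0.516, 0.857, 0.0]
contact_force: [3.7, -3.8, -0.1]
finger_gap: 8.9
finger_force: 49.0
clock: 50.22
eef_pos: [619.5, 142.1, 37.3]
ee_rot: [-0.001, 0.516, 0.857, -0.002]
contact_force: [-3.3, -9.5, 5.6]
finger_gap: 9.0
finger_force: 49.6
```

```bash
python3 -m handwheel '[[22,[0,0,0],[0,0,0]],[22,[0,0,0],[0,0,0]],[22,[0,0,0],[0,0,0]],[22,[0,0,-1],[0,0,0]],[22,[0,0,-1],[0,0,0]],[22,[0,0,-1],[0,0,0]],[22,[0,0,-1],[0,0,0]],[22,[0,0,-1],[0,0,0]]]';python3 -m handwheel '[[22,[-1,-1,0],[0,0,0]],[22,[-1,-1,0],[0,0,0]],[22,[-1,-1,0],[0,0,0]],[22,[-1,-1,0],[0,0,0]],[22,[0,0,0],[0,0,0]],[22,[0,0,0],[0,0,0]]]'; python3 - <<'E'
from look import *
d=snap('scene');cv2.imwrite('pics/s2.png',d['img'][...,::-1])
t=snap('top');W=cloud(t);c,s=.884,.4676;a=W[...,0]*c+W[...,1]*s;b=-W[...,0]*s+W[...,1]*c
m=(W[...,2]>100)&(W[...,2]<116)&(a>560)&(a<680)&(abs(b+164)<100);print('panel a',np.percentile(a[m],[2,50,98]),m.sum())
m=(W[...,2]>117)&(W[...,2]<124)&(abs(b+164)<100)&(a>600)&(a<1000);print('top a',np.percentile(a[m],[.5,99.5]))
E
```

```text
clock: 51.22
eef_pos: [620.7, 144.1, 188.2]
ee_rot: [-0.001, 0.516, 0.857, 0.0]
contact_force: [0.9, 0.5, 0.2]
finger_gap: 22.2
finger_force: 0.0
clock: 51.98
eef_pos: [571.4, -18.3, 187.4]
ee_rot: [-0.0, 0.516, 0.856, 0.0]
contact_force: [-0.1, -0.0, -0.2]
finger_gap: 21.9
finger_force: 0.0
panel a [648.58374063 657.31999244 673.8337865 ] 536
top a [664.59872569 918.17989183]
```

View pics/s2.png

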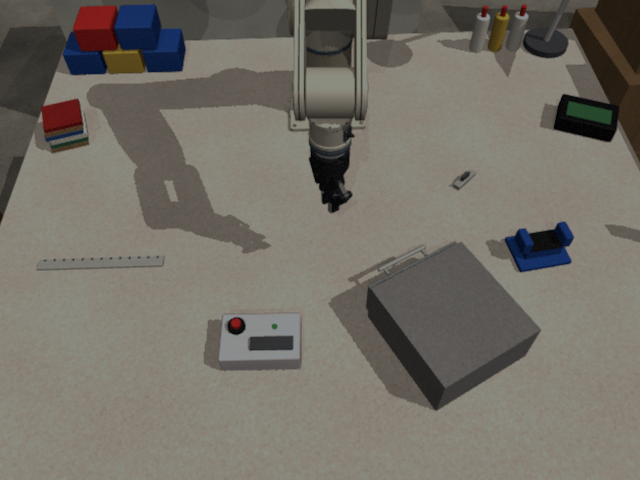

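The scene shows the drawer flush with the chest (handle at (404,259)), the bench clear of cups and saddle, and the straightedge, insert and cradle in place. I'm handing the job in.

```bash
python3 -c "
from station import *
print(sign_off())"
```

```text
the job is handed in; nothing more can be done
None
```

The job is handed in, but no verdict came back: red, yellow and green cups (no grey cup was on the bench) are nested in the drawer with the saddle in the green one, the drawer is pushed to its stop, and the bystanders are untouched; I did not look inside after closing.

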